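# Sweep the lens blocks into the return bay

## Robot

A 6-joint arm with a two-finger parallel gripper is mounted at the origin on the work surface. World frame = base frame: x ahead of the robot, y to its left, z up, the work surface at z = 0. Lengths are in m, angles in rad, forces in N, time in s.
With the tool pointing down it reaches from about 0.275 to 0.975 m from the base axis. Payload 8.4 kg.
Tool frame: the origin (TCP) lies at the very end of the fingers, on their centre line; the grasp point (between the pads) lies 19 mm behind it (ctrl.grip_point_offset is the z of the grasp point in the tool frame, in m); z points along the fingers, y is the line along which they close (so a half turn about z gives the same grasp; the last joint's range is limited). The gripper opens to 92 mm and grips with 3 to 60 N. Pads are 20 mm wide; open, the fingers measure 128 mm over their backs; the gripper's body (75 mm by 189 mm) begins 69 mm behind the grasp point.
Start: joints at [1.277, 0.353, 1.633, -0, 1.155, -0.002], TCP at [0.18, 0.599, 0.215] pointing down, gripper open.
Joint ranges: [-2.63, 2.63], [-0.92, 2.1], [0.06, 2.66], [-1.3, 4.44], [0, 2.69], [-3.02, 3.02]. Speed limits (rad/s): [2.22, 2.22, 2.79, 3.14, 3.14, 3.14].

## Interface

Orientations are given as a unit quaternion [x, y, z, w].
In Python, from rig import ctrl gives the robot as it stands. Calls block until the motion is done:
- ctrl.goto(position, orientation): joint-space move of the TCP to a pose.
- ctrl.move_straight(position, attitude=None, vel=0.15, force_limit=None): straight line of the TCP; attitude=None keeps the orientation; vel is the mean speed in m/s. With force_limit (N) it stops when the force on the tool has changed by that much, and returns True; else False.
- ctrl.move_joints(angles): joint-space move.
- ctrl.set_gripper(opening, newtons=None): finger opening in m; newtons is the grip in N (None keeps the last); returns when the fingers have stopped.
- ctrl.sleep(seconds).
- ctrl.ik(position, orientation): joint angles nearest the present ones, or None.
- ctrl.observe(): the state.
- ctrl.snapshot(name): name is "side" or "top"; returns a dict with "image" (400x640x3 uint8, red, green, blue), "depth" (400x640 float32, m along the optical axis (not along the pixel's ray), 0 where there is no reading), "intrinsics" (3x3 intrinsics, pixels), "extrinsics" (4x4, takes a point from camera to world coordinates). Camera axes: x right, y down, z forward; pixel columns grow to the right and rows downward; lengths in m; the calibration is good to about 2 mm. A picture is of the moment at which its call begins.
A pose or a line that the arm cannot do raises ctrl.IKError and nothing moves.
- ctrl.sign_off(): hands the job in; it is judged then, once.
The state is a dict: "time": time; "joint_positions": joint angles; "qd": joint speeds; "joint_efforts": joint torques, N m; "eef_pos": TCP position; "ee_rot": TCP orientation; "force": force on the tool from outside, world axes, zero at the start; "ft_torque": the same for the moment, N m; "opening": finger opening in m; "finger_force": force on a finger pad.
Only numpy, scipy, OpenCV 4.12 (cv2) and the standard library are available. Lean on these libraries where they do the work, as an engineer would, in place of code of your own. Each camera call takes 0.05 s, during which the arm holds its last target. There are 200 camera calls.

## Task

With the gripper's fingers closed, sweep the three loose lens-edging blocks across the bench and in through the open side of the return bay, until all three stand wholly inside it. Slide them flat on the bench: do not pick up, tip over or flick them, and leave everything else on the bench where it is.

Things in the scene. Friction and masses are not known exactly. Their poses are not given: they have to be found in the camera images.
- block_a: lens-edging block, one of three alike and interchangeable: white plastic round foot 36 mm across and 12 mm tall with a narrower hub 18 mm across on top, 20 mm tall in all, about 25 g, loose, standing foot down on the bench; slides flat without tipping when the fingertips push it within 10 mm of the bench; origin: centre of its underside
- block_b: lens-edging block, one of three alike and interchangeable: white plastic round foot 36 mm across and 12 mm tall with a narrower hub 18 mm across on top, 20 mm tall in all, about 25 g, loose, standing foot down on the bench; slides flat without tipping when the fingertips push it within 10 mm of the bench; origin: centre of its underside
- block_c: lens-edging block, one of three alike and interchangeable: white plastic round foot 36 mm across and 12 mm tall with a narrower hub 18 mm across on top, 20 mm tall in all, about 25 g, loose, standing foot down on the bench; slides flat without tipping when the fingertips push it within 10 mm of the bench; origin: centre of its underside
- bay: return bay fixed to the bench: three straight aluminium walls, 6 mm thick and 22 mm tall, round a rectangle 150 mm wide (its x axis, inside) and 120 mm deep (its y axis, inside); the side that looks to its own -y (roughly to the robot's right) is fully open, with no sill; the floor is level with the bench and has a dark liner; origin: centre of the inner rectangle, on the bench; z up
- cleaner: small upright spray bottle of lens cleaner, 36 mm across, 72 mm tall, loose; origin: centre of its underside
- screw_jar: small upright amber jar of screws with a steel cap, 42 mm across, 45 mm tall, loose; origin: centre of its underside
- case: closed spectacle case lying on the bench, 160 mm long (its y axis), 62 mm wide, 42 mm tall, rounded, loose; origin: centre of its underside
- pliers: pliers lying flat on the bench, about 160 mm long along their x axis (jaws reach 56 mm to +x, handles 105 mm to -x), 60 mm wide, 13 mm tall, loose; origin: under the pivot
- pencil: red pencil stub lying along its x axis, 112 mm long, 8 mm thick, loose; origin: under its middle
- lens_blank: round uncut spectacle lens lying flat, 65 mm across, 10.5 mm thick, without a hub, loose; origin: centre of its underside
- screwdriver: small screwdriver lying along its x axis (blade to +x), 150 mm long, handle 26 mm thick, loose; origin: under its middle
Not all that is in view belongs to the job. What is shaped like the block_b but purple or red is not meant.

How it is judged:
At the end, for the whole second after the job is handed in: All three blocks are within the bay's three walls and wholly past its open side (to 2 mm), foot down flat on the bench (within 5 mm and 0.15 rad), and at rest (x of block_a in the frame of bay between -0.079 and 0.079 m and y of block_a in the frame of bay between -0.044 and 0.064 m and height (world z) of each of block_a, block_b, block_c below 0.005 m and angle between each of block_a, block_b, block_c's own z axis and vertical below 0.15 rad and linear speed of each of block_a, block_b, block_c below 0.02 m/s and x of block_b in the frame of bay between -0.079 and 0.079 m and y of block_b in the frame of bay between -0.044 and 0.064 m and x of block_c in the frame of bay between -0.079 and 0.079 m and y of block_c in the frame of bay between -0.044 and 0.064 m); the robot touches nothing.
It fails at once if a block is lifted more than 12 mm off the bench (height (world z) of any of block_a, block_b, block_c above 0.012 m).
It fails at once if a block is tipped by more than 0.6 rad (angle between any of block_a, block_b, block_c's own z axis and vertical above 0.6 rad).
It fails at once if a block is flicked (faster than 0.7 m/s) (linear speed of any of block_a, block_b, block_c above 0.7 m/s).
It fails at once if another thing on the bench is moved by more than 20 mm (distance of any of cleaner, screw_jar, case, pliers, pencil, lens_blank, screwdriver from where it was at the start of the episode above 0.02 m).
It fails at once if the bottle or the jar is tipped over (angle between any of cleaner, screw_jar's own z axis and vertical above 0.6 rad).
It also fails if it takes over 72 s, if anything falls off the work surface, if the arm or the gripper's body presses on something with over 40 N, if the wrist force passes 120 N, or if a joint passes its speed limit or range.

## Working session

There is one attempt and no reset: what is moved stays moved. The work goes in short steps, each a Python script; the robot and the scene stay as the last script left them, time stands still between calls to the robot, and variables do not carry over. Pictures are saved under pics/ and viewed, at most 10 in all, crops included, and the job is handed in when it is done.

```bash
mkdir -p pics; ls; python3 - <<'E'
from rig import ctrl
import cv2,numpy as np
for n in("top","side"):
    s=ctrl.snapshot(n); np.savez(n+"0.npz",**s); cv2.imwrite(f"pics/{n}0.png",s["image"][:,:,::-1]); print(s["intrinsics"],s["extrinsics"])
o=ctrl.observe();print(o["time"],o["ee_rot"],o["opening"],ctrl.grip_point_offset)
E
```

```text
pics
[[486.63499585   0.         312.80882251]
 [  0.         486.63499585 201.92083006]
 [  0.           0.           1.        ]] [[ 1.46268291e-02 -9.92909621e-01  1.17968391e-01  3.94825976e-01]
 [-9.99893020e-01 -1.45327634e-02  1.65759396e-03 -7.35086579e-02]
 [ 6.85657380e-05 -1.17980016e-01 -9.93015967e-01  1.39762552e+00]
 [ 0.00000000e+00  0.00000000e+00  0.00000000e+00  1.00000000e+00]]
[[366.84377476   0.         317.27516555]
 [  0.         366.84377476 199.89858035]
 [  0.           0.           1.        ]] [[ 0.847727   -0.3448295   0.40305278  0.1991997 ]
 [-0.53011126 -0.5243131   0.66639164 -0.68241504]
 [-0.01846564 -0.77858101 -0.62727238  0.62499376]
 [ 0.          0.          0.          1.        ]]
0.1 [ 1.45371183e-01  9.89377003e-01 -5.99520532e-04 -7.10726285e-05] 0.09186874777672852 -0.0187
```

View pics/top0.png

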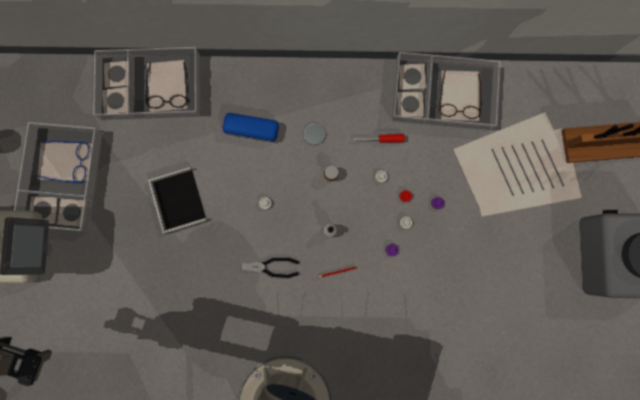

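View pics/side0.png

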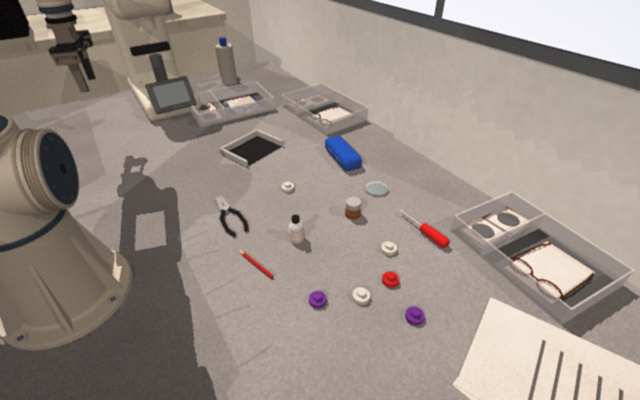

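The top view shows white round blocks at (265,203), (381,176) and (406,223). Things that could be mistaken for them are the red look-alike (405,196), the purple ones (438,203) and (392,250), the lens blank (314,133), the jar (331,173) and the bottle (330,230). The bay is at (178,200), with its open side to the image right. I choose the three white ones and check them in one crop.

```bash
cat > h.py <<'E'
import numpy as np,cv2
def px2w(s,u,v,z):
    K=s["intrinsics"];T=s["extrinsics"];r=T[:3,:3]@np.linalg.solve(K,[u,v,1.]);c=T[:3,3]
    return c+r*(z-c[2])/r[2]
def cloud(s):
    h,w=s["depth"].shape;u,v=np.meshgrid(np.arange(w),np.arange(h));K=s["intrinsics"];d=s["depth"]
    p=np.stack([(u-K[0,2])*d/K[0,0],(v-K[1,2])*d/K[1,1],d],-1)
    return p@s["extrinsics"][:3,:3].T+s["extrinsics"][:3,3]
def blobs(s,zmin=.006):
    "components raised above the bench: centre, extents, height, colour, pixel"
    P=cloud(s);m=((P[...,2]>zmin)&(P[...,2]<.1)&(s["depth"]>0)).astype(np.uint8)
    n,l,st,c=cv2.connectedComponentsWithStats(m)
    out=[]
    for i in range(1,n):
        if st[i,4]<25: continue
        q=P[l==i];lo,hi=np.percentile(q,2,0),np.percentile(q,98,0)
        out.append((c[i],(lo+hi)/2,hi-lo,hi[2],np.median(s["image"][l==i],0),st[i,4]))
    return out
E
python3 - <<'E'
from h import *
np.set_printoptions(precision=3,suppress=True)
s=dict(np.load("top0.npz"))
for b in blobs(s):
    if 130<b[0][0]<470: print(b[0].round(0),b[1][:2],b[2][:2],round(b[3],3),b[4],b[5])
cv2.imwrite("pics/crop.png",cv2.resize(s["image"][100:300,140:460,::-1],None,fx=2.5,fy=2.5,interpolation=cv2.INTER_CUBIC))
E
```

```text
[132.  83.] [0.9   0.418] [0.201 0.296] 0.052 [79. 75. 72.] 3437
[434.  89.] [ 0.89  -0.451] [0.207 0.297] 0.052 [87. 84. 80.] 3469
[184.  75.] [0.932 0.319] [0.065 0.02 ] 0.016 [93. 84. 77.] 40
[461. 102.] [ 0.881 -0.499] [0.132 0.122] 0.016 [103.  90.  80.] 397
[164.  97.] [0.874 0.369] [0.08  0.124] 0.018 [83. 76. 69.] 245
[250. 126.] [0.773 0.112] [0.068 0.149] 0.046 [ 19.  58. 118.] 1193
[314. 133.] [ 0.763 -0.07 ] [0.054 0.056] 0.015 [102. 105. 103.] 262
[387. 137.] [ 0.752 -0.262] [0.024 0.138] 0.029 [127.5  19.   16. ] 278
[331. 173.] [ 0.643 -0.12 ] [0.036 0.036] 0.05 [125. 121. 114.] 181
[168. 201.] [0.56 0.32] [0.182 0.156] 0.025 [117. 113. 106.] 434
[381. 176.] [ 0.639 -0.266] [0.032 0.032] 0.025 [139.5 135.  123. ] 116
[405. 195.] [ 0.582 -0.336] [0.031 0.033] 0.022 [130.  17.  14.] 109
[264. 202.] [0.556 0.067] [0.032 0.031] 0.022 [142.5 137.5 126. ] 116
[437. 202.] [ 0.564 -0.428] [0.031 0.032] 0.024 [76. 33. 90.] 121
[405. 222.] [ 0.507 -0.336] [0.032 0.032] 0.022 [140.  135.5 124. ] 120
[329. 230.] [ 0.479 -0.118] [0.033 0.031] 0.074 [103.  98.  93.] 141
[391. 249.] [ 0.427 -0.296] [0.031 0.032] 0.024 [78. 35. 93.] 121
[269. 266.] [0.374 0.047] [0.053 0.152] 0.016 [56.  53.  50.5] 396
[348. 269.] [ 0.372 -0.174] [0.015 0.04 ] 0.011 [114.5  40.5  36.5] 28
[328. 273.] [ 0.358 -0.119] [0.013 0.042] 0.014 [116.  41.  37.] 25
[285. 378.] [ 0.069 -0.001] [0.1   0.222] 0.093 [84. 79. 69.] 2105
```

View pics/crop.png

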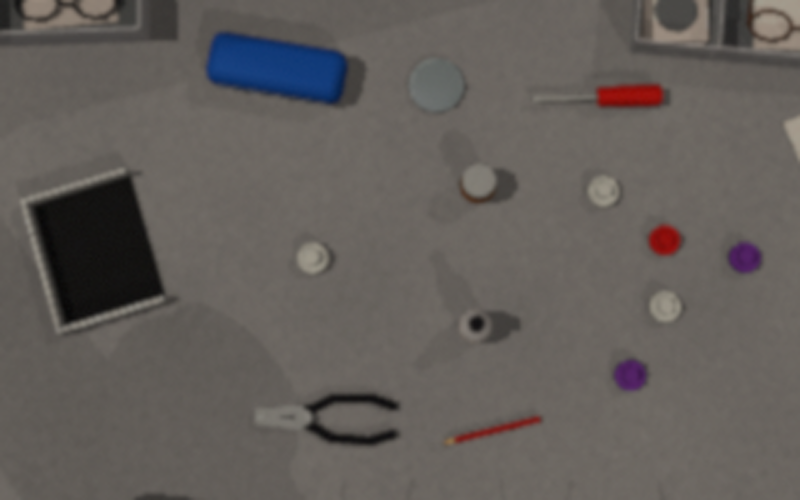

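The crop confirms three white hubbed blocks at crop pixels (313,258), (603,190) and (666,306). Their measured tops of 22–25 mm and widths of about 32 mm fit a 20 mm by 36 mm block at this resolution. Next I fit the bay and push the nearest block first.

```bash
cat >> h.py <<'E'
def bay(s):
    P=cloud(s);m=((P[...,2]>.010)&(P[...,2]<.05)).astype(np.uint8);m[:,:140]=0;m[:,215:]=0;m[:160]=0;m[240:]=0
    c,(w,h),a=cv2.minAreaRect((P[m>0][:,:2]*1000).astype(np.float32))
    R=cv2.boxPoints((c,(w,h),a));E=[R[1]-R[0],R[2]-R[1]];y=min(E,key=np.linalg.norm);y=y/np.linalg.norm(y)
    if y[1]<0:y=-y
    x=np.array([y[1],-y[0]]);print("outer",w,h)
    return (np.array(c)-3*y)/1000,x,y   # outer rect is 6 mm deeper at the back only
def quat(d):
    f=np.arctan2(d[1],d[0])/2;return [np.cos(f),np.sin(f),0,0]
def push(ctrl,p,t,vel=.11,gap=.02,zt=.10):
    "push the block standing at p straight to t with the closed fingers' broad side, then back off and rise"
    p,t=np.array(p[:2]),np.array(t[:2]);d=(t-p)/np.linalg.norm(t-p);q=quat(d);off=.028
    s=p-d*(off+gap);e=t-d*off
    ctrl.goto([*s,zt],q)
    ctrl.move_straight([*s,.005],vel=.12)
    ctrl.move_straight([*(p-d*(off+.004)),.005],vel=.06)
    hit=ctrl.move_straight([*e,.005],vel=vel,force_limit=15)
    ctrl.move_straight([*(e-d*.025),.005],vel=.1)
    ctrl.move_straight([*(e-d*.025),zt],vel=.2)
    o=ctrl.observe();print("hit",hit,"t",o["time"],o["eef_pos"])
E
python3 - <<'E'
from h import *
from rig import ctrl
np.set_printoptions(precision=3,suppress=True)
s=dict(np.load("top0.npz"));c,x,y=bay(s);print(c,x,y)
c2=px2w(s,*(np.array([147,235])/2.5+[140,100]),0); print("mouth by pixel",c2,"by fit",c-.06*y)
np.savez("bay.npz",c=c,x=x,y=y)
for r in [(.655,-.296),(.498,-.37),(.55,.03)]: print(ctrl.ik([*r,.005],quat([0,1])))
E
```

```text
outer 162.56744384765625 126.45228576660156
[0.562 0.317] [0.948 0.317] [-0.317  0.948]
mouth by pixel [0.579 0.259 0.   ] by fit [0.581 0.26 ]
[-0.427  0.716  1.54  -0.     0.886 -0.427]
[-0.641  0.602  1.778 -0.     0.762 -0.641]
[ 0.052  0.526  1.935 -0.     0.681  0.052]
```

The fitted bay outline is 162.6 × 126.5 mm, against 162 × 126 mm expected. Pushing the first block.

```bash
python3 - <<'E'
from h import *
from rig import ctrl
np.set_printoptions(precision=3,suppress=True)
B=np.load("bay.npz");c,x,y=B["c"],B["x"],B["y"]
ctrl.set_gripper(0)
push(ctrl,(.556,.067),c-.045*x+.01*y)
for n in("top","side"):
    s=ctrl.snapshot(n); cv2.imwrite(f"pics/{n}1.png",s["image"][:,:,::-1])
    for b in blobs(s):
        if min(b[4])>95 and b[5]<400 and b[1][0]>.4: print(n,b[0],b[1],b[2],b[5])
E
```

```text
hit False t 8.7833 [0.524 0.26  0.1  ]
top [313.515 133.642] [ 0.761 -0.071  0.01 ] [0.058 0.055 0.008] 260
top [330.434 172.582] [ 0.642 -0.12   0.028] [0.035 0.036 0.041] 182
top [380.522 175.452] [ 0.64  -0.266  0.014] [0.033 0.032 0.017] 115
top [405.144 221.737] [ 0.507 -0.336  0.015] [0.031 0.032 0.017] 118
top [198.865 220.622] [0.501 0.252 0.016] [0.015 0.032 0.02 ] 37
side [172.681  73.521] [0.489 0.944 0.085] [0.05  0.04  0.029] 94
side [262.336 105.343] [0.711 0.565 0.03 ] [0.097 0.03  0.047] 277
side [223.444 106.111] [0.585 0.632 0.031] [0.061 0.137 0.049] 27
side [376.811 187.641] [ 0.762 -0.073  0.011] [0.056 0.057 0.007] 270
side [352.855 207.319] [ 0.641 -0.124  0.028] [0.034 0.034 0.042] 310
side [296.179 229.241] [ 0.478 -0.124  0.042] [0.032 0.025 0.066] 357
side [388.716 247.426] [ 0.638 -0.267  0.015] [0.031 0.033 0.017] 176
side [361.154 294.813] [ 0.505 -0.337  0.015] [0.032 0.032 0.016] 241
```

View pics/top1.png

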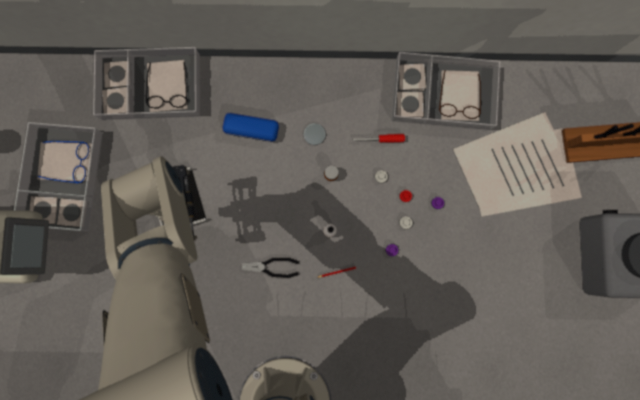

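View pics/side1.png

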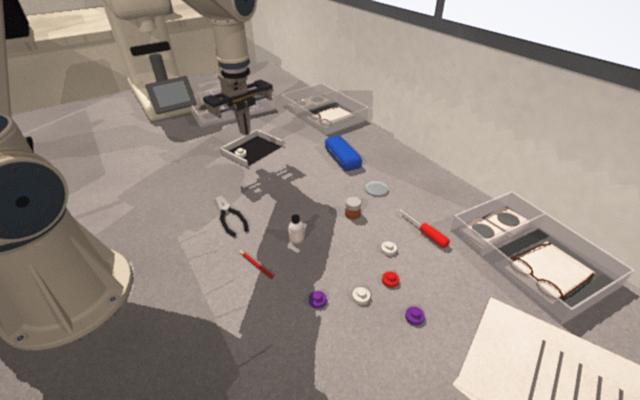

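The side view shows the first block standing inside the bay at (240,153), and nothing else has been disturbed. Next is block b, through the gap between jar and bottle in two segments.

```bash
cat >> h.py <<'E'
def find(ctrl,exp):
    for n in("side","top"):
        for b in blobs(ctrl.snapshot(n)):
            if np.linalg.norm(b[1][:2]-exp)<.03 and min(b[4])>75 and max(abs(b[2][:2]-.032))<.008: print(n,b[1],b[2]);return b[1][:2]
    print("not seen near",exp)
E
python3 - <<'E'
from h import *
from rig import ctrl
np.set_printoptions(precision=3,suppress=True)
B=np.load("bay.npz");c,x,y=B["c"],B["x"],B["y"]
w=np.array([.565,-.09])
push(ctrl,(.639,-.266),w)
p=find(ctrl,w)
if p is not None: push(ctrl,p,c+.045*x+.005*y); find(ctrl,c+.045*x+.005*y)
E
```

```text
hit False t 15.2917 [ 0.585 -0.139  0.099]
side [ 0.565 -0.093  0.015] [0.032 0.03  0.017]
hit False t 22.35 [0.597 0.284 0.099]
not seen near [0.603 0.336]
```

```bash
python3 - <<'E'
from h import *
from rig import ctrl
np.set_printoptions(precision=3,suppress=True)
B=np.load("bay.npz");c,x,y=B["c"],B["x"],B["y"]
w=np.array([.568,-.10])
push(ctrl,(.507,-.336),w)
s=ctrl.snapshot("side");cv2.imwrite("pics/side2.png",s["image"][80:330,180:500,::-1].repeat(2,0).repeat(2,1))
p=find(ctrl,w)
E
```

```text
hit False t 29.6333 [ 0.554 -0.151  0.1  ]
side [ 0.566 -0.103  0.016] [0.033 0.029 0.016]
```

View pics/side2.png

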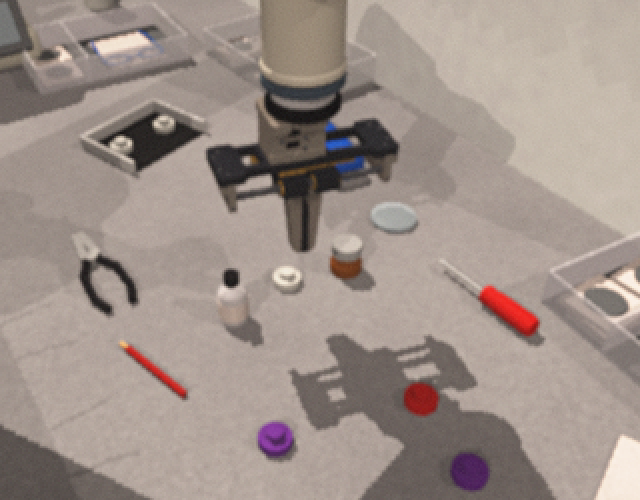

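Two blocks stand inside the bay (crop pixels (120,146) and (164,124)). The third is at (287,278), past the gap, and the other things are untouched. Now I push the last one into the middle lane, then move clear and check.

```bash
python3 - <<'E'
from h import *
from rig import ctrl
np.set_printoptions(precision=3,suppress=True)
B=np.load("bay.npz");c,x,y=B["c"],B["x"],B["y"]
push(ctrl,(.566,-.103),c-.005*y)
ctrl.goto([.45,-.25,.25],quat([0,1]))
s=ctrl.snapshot("top");S0=dict(np.load("top0.npz"))
cv2.imwrite("pics/top3.png",cv2.resize(s["image"][100:300,140:460,::-1],None,fx=2.5,fy=2.5,interpolation=cv2.INTER_CUBIC))
# white pixels on the dark liner
roi=s["image"][165:240,140:215].astype(int);P=cloud(s)[165:240,140:215]
q=(P[...,:2]-c)@np.stack([x,y],1)
m=((roi.min(2)>70)&(abs(q[...,0])<.070)&(q[...,1]<.055)&(q[...,1]>-.09)).astype(np.uint8)
n,l,st,ce=cv2.connectedComponentsWithStats(m)
for i in range(1,n):
    if st[i,4]>30: e=q[l==i];print(st[i,4],"bay xy min/max",e.min(0),e.max(0),"mid",(e.min(0)+e.max(0))/2,"zmax",P[l==i][:,2].max())
E
```

```text
hit False t 36.4333 [0.563 0.26  0.099]
471 bay xy min/max [-0.07 -0.09] [ 0.07  -0.061] mid [ 0.    -0.075] zmax 0.008188320769532353
129 bay xy min/max [ 0.028 -0.015] [0.062 0.024] mid [0.045 0.005] zmax 0.02408523431822185
131 bay xy min/max [-0.017 -0.024] [0.017 0.014] mid [-0.    -0.005] zmax 0.024426218105533914
130 bay xy min/max [-0.062 -0.009] [-0.028  0.028] mid [-0.045  0.009] zmax 0.024405515581392034
```

View pics/top3.png

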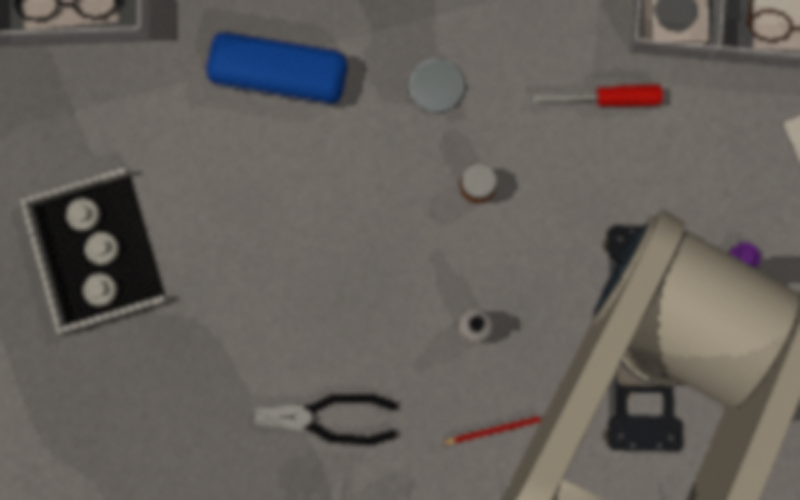

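All three blocks, at crop pixels (82,214), (101,248) and (99,289), stand upright and well inside the bay. Bay y is -0.005 to 0.009 m, and everything else in view is unmoved.

```bash
python3 -c "
from rig import ctrl
print(ctrl.sign_off())"
```

```text
the job is handed in; nothing more can be done
None
```

All three white blocks were swept flat into the return bay and stand wholly inside it, nothing else was seen to move, and the job is handed in (the sign-off gave no verdict).

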